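# Push a label roll up the ramp into its loading dock and press it home

## Robot

A 7-joint arm with a two-finger parallel gripper is mounted at the origin on a cart in front of the work surface, level with it; the furniture and walls round the work are solid. World frame = base frame: x ahead of the robot, y to its left, z up, the work surface at z = 0. Lengths are in m, angles in rad, forces in N, time in s.
With the tool pointing down it reaches from about 0.425 to 0.875 m from the base axis. Payload 8.4 kg.
Tool frame: the origin (TCP) lies between the finger pads; the fingertips stand 8 mm ahead of it and the grasp point (between the pads) lies 11 mm behind it; z points along the fingers, y is the line along which they close (so a half turn about z gives the same grasp; the last joint's range is limited). The gripper opens to 87 mm and grips with 3 to 60 N. Pads are 19 mm wide; open, the fingers measure 117 mm over their backs; the gripper's body (75 mm by 190 mm) begins 51 mm behind the grasp point.
Start: joints at [-1.383, 0.333, 0.04, 1.465, -0.013, 1.343, -0.059], TCP at [0.184, 0.623, 0.231] pointing down, gripper open.
Joint ranges: [-2.58, 2.58], [-0.38, 2.09], [-1.3, 1.39], [0.25, 2.4], [-1.5, 4.64], [0.08, 2.09], [-2.65, 2.65]. Speed limits (rad/s): [2.22, 2.22, 2.79, 2.79, 3.14, 3.14, 3.14].

## Interface

Orientations are given as a 3x3 rotation matrix whose columns are the frame's x, y, z axes.
In Python, from bench import readout, viewer, job, models gives the robot as it stands.
- The arm moves only by the tool jog_arm, never from a script. Its argument "increments" is a list of rows, each a list of 7 numbers: the finger opening in m, from 0 to 0.087, then the shift along the tool's x, y, z in m, then the turn, a rotation vector about the tool's x, y, z in rad. In form: [[jaw, dx, dy, dz, ax, ay, az], ...]. A call has 1 to 20 rows; each row is the pose to reach, as a shift and turn from the pose commanded when the call began, along the tool's axes at that moment; what a row does not reach only later rows make up. A row lasts 1/12 s, in which the tool goes at most 41.7 mm and 7.16 degrees, less where a joint would pass 70% of its speed; a pose out of reach is approached as far as the arm can. A call with a gripper value outside its range is refused whole. The fingers move at their own pace and stop on an object; "newtons" is the grip in N (left out, the last holds). Time passes only in rows, so rows that repeat a pose let the fingers close. It gives the time, the measured TCP pose, the force, the opening and the grip force at its end, in the units of the state.
- readout.sense(): the state, without advancing time (a new reading comes with each control period).
- viewer.camera(name): name is "scene" or "side" or "wrist"; returns the picture (420x560x3 uint8, red, green, blue); there is no depth.
- viewer.calibration(name): a dict with "vertical_fov" (degrees; the focal length in pixels is half the picture's height over the tangent of half this angle, whatever the lens; pixels are square), "cx", "cy" (the principal point, pixels), "D" ([k1, k2, p1, p2, k3] as OpenCV has them; the pictures are not rectified), "world_from_camera" (4x4, takes a point from camera to world coordinates); the wrist camera has in their place "T_tool_cam" (4x4, takes a point from camera to tool coordinates, whose origin is the TCP and whose axes are the flange's). Camera axes: x right, y down, z forward; pixel columns grow to the right and rows downward; lengths in m; the calibration is good to about 2 mm. A picture is of the moment at which its call begins: read the wrist's pose just before it. calibration takes no time and is no camera call.
- job.hand_in(): hands the job in; it is judged then, once.
Trained networks look in the newest picture that a camera, given by its name, has taken for a name from the list of things; names that differ only in an ending like _2 or _b are one class to them, and where a whole thing is asked for, a point or a joint stands for the part that bears it (a point fixed in the world has none). Each returns a list of dicts, best first, with "confidence" (0 to 1); they miss things now and then, are a little off and sometimes report something else, mostly with a low value. They report only what shows in the picture. A call takes as long as a camera call. They do not tell look-alikes from the thing itself.
- models.masks_of(thing, camera): "mask" (420x560 bool, what is visible of it) and "position" ([row, column] in pixels, amid what is visible of it).
The state is a dict: "t": time; "qpos": joint angles; "joint_vel": joint speeds; "joint_torque": joint torques, N m; "eef_pos": TCP position; "tool_rot": TCP orientation; "contact_force": force on the tool from outside, world axes, zero at the start; "wrist_torque": the same for the moment, N m; "gripper_width": opening from 0.0 (shut) to 1.0 (fully open); "gripper_force": force on a finger pad.
Only numpy, scipy, OpenCV 4.12 (cv2) and the standard library are available. Lean on these libraries where they do the work, as an engineer would, in place of code of your own. Each camera call takes 0.05 s, during which the arm holds its last target. There are 200 camera calls.

## Task

Slide the wide label roll along the desk and push it up the ramp of the loading dock, over the lip and on until it meets the sprung stop pad; keep it upright and do not lift it. Press it home against the pad until the spring gives about half way, hold it there for a second without bottoming the pad out, then let go so that the roll stays flat on the bed, behind the lip, resting against the pad. Leave the other things on the desk where they are.

Things in the scene. Friction and masses are not known exactly. Their poses are not given: they have to be found in the camera images.
- wide_roll: Wide low label roll on its flat end in front of the ramp, the widest loose thing: 91 mm diameter, 50 mm high, 0.35 to 0.7 kg. A flat black plug 3 mm proud of the top closes its core: the roll is solid. Origin: centre of its underside, z up. Friction unknown: pushing it takes about 1.5 to 5 N on the desk or up the ramp, 1 to 3 N on the bed, more if it rubs up along the pusher.
- dock: Fixed, smooth metal loading dock. Origin on the desk top under the crest of the lip, midway between the rails; +x is the push direction (up the ramp to the stop), z up. Straight rails at both sides, 107 mm apart inside, tops 26 mm above the desk, from x = -80 to 180 mm.
- mouth (a point): Middle of the dock's mouth, on the desk, at dock x = -135 mm. Here the guides (22 mm high) stand 155 mm apart; they close in to the straight rails at x = -80 mm.
- ramp_foot (a point): Middle of the foot of the ramp, at desk level, at dock x = -115 mm. The ramp (118 mm wide) rises evenly from here to the crest of the lip at x = 0, 19 mm above the desk.
- bed_start (a point): Middle of the front end of the level bed, just behind the lip, at dock x = 3 mm. The bed lies 14 mm above the desk, 5 mm below the lip's crest, and runs to x = 242 mm. The roll drops flat behind the lip once its centre is past about x = 49 mm.
- stop_unit: Adjustable stop on the dock; origin and axes as the dock's. Its black rubber pad (76 mm wide, 18 to 54 mm above the desk) is clamped at a setting that differs each time and is not measured: its free face stands anywhere from x = 105 to 165 mm, so it meets the roll when the roll's centre is at x = 59.5 to 119.5 mm. Find it by feel or sight.
- stop_block (a point): Middle of the front of the stop's fixed grey block (90 mm wide, tops at 60 mm), at dock x = 196 mm, 36 mm above the desk. The pad in front of it is sprung along x: 2 N per mm, no preload, 6.5 mm of travel, so it bottoms out at 13 N. When let go it pushes the roll back a few mm until friction holds it.
- clear_tape: bystander: roll of clear tape with a brown core lying flat, 64 mm diameter, 22 mm high; origin at the centre of its underside
- small_roll: bystander: small label roll, 67 mm diameter, 60 mm high; origin at the centre of its underside
- brown_tape: bystander: roll of brown tape lying flat, 68 mm diameter, 36 mm high; origin at the centre of its underside
There are look-alikes about, which are no part of the job. Leave any purple look-alike of the wide_roll alone.

How it is judged:
On the way, in this order (a step that is already met when the one before it is completed fails the run):
1. the roll is being pushed up the ramp between the rails: tilted with the slope, its centre 20 to 90 mm before the lip and within 12 mm of the middle (x of wide_roll in the frame of dock between -0.09 and -0.02 m and y of wide_roll in the frame of dock between -0.012 and 0.012 m and angle between wide_roll's own z axis and vertical above 0.06 rad), for 0.1 s.
2. the roll, flat on the bed behind the lip, is pressed against the sprung pad with more than 4 N for half a second (contact force between wide_roll and stop_unit above 4 N and x of wide_roll in the frame of dock above 0.05 m and angle between wide_roll's own z axis and vertical below 0.06 rad), for 0.5 s.
At the end, for the whole second after the job is handed in: The roll stands flat on the bed (within 3 mm of bed height, tilt under 0.05 rad), wholly behind the lip (centre 51 to 130 mm past it, within 12 mm of the middle), at rest and still touching the pad (over 0.3 N) (x of wide_roll in the frame of dock between 0.051 and 0.13 m and y of wide_roll in the frame of dock between -0.012 and 0.012 m and z of wide_roll in the frame of dock between 0.011 and 0.017 m and angle between wide_roll's own z axis and vertical below 0.05 rad and contact force between wide_roll and stop_unit above 0.3 N and linear speed of wide_roll below 0.01 m/s).
It fails at once if the pad is bottomed out: the roll presses on the stop with more than 14 N (contact force between wide_roll and stop_unit above 14 N).
It fails at once if the roll is lifted: its underside's centre more than 45 mm above the desk (height (world z) of wide_roll above 0.045 m).
It fails at once if the roll is tipped by more than 0.4 rad (angle between wide_roll's own z axis and vertical above 0.4 rad).
It fails at once if a bystander is moved more than 20 mm (distance of any of clear_tape, small_roll, brown_tape from where it was at the start of the episode above 0.02 m).
It also fails if it takes over 64 s, if anything falls off the work surface, if the arm or the gripper's body presses on something with over 40 N, if the wrist force passes 120 N, or if a joint passes its speed limit or range.

## Working session

There is one attempt and no reset: what is moved stays moved. The work goes in short steps, Python scripts to look and compute and a tool call to move; the robot and the scene stay as the last step left them, time stands still between calls to the robot, and variables do not carry over. Pictures are saved under pics/ and viewed, at most 10 in all, crops included, and the job is handed in when it is done.

Besides the shell and the picture viewer there is one more tool, called after ">>>" as a command line: name --pt "numbers of a row" for each row, then --argument value for the rest. jog_arm: Moves the arm, as the interface text tells. Its arguments: {"type":"object","properties":{"increments":{"type":"array","items":{"type":"array","items":{"type":"number"}}},"newtons":{"type":"number"}},"required":["increments"]}

```bash
mkdir -p pics
cat > h.py <<'E'
import numpy as np, cv2
from bench import readout, viewer, job, models
def KD(c):
    f=210/np.tan(np.radians(c["vertical_fov"])/2)
    return np.array([[f,0,c["cx"]],[0,f,c["cy"]],[0,0,1]]),np.array(c["D"],float)
def pose(name):
    c=viewer.calibration(name)
    if name=="wrist":
        s=readout.sense();T=np.eye(4);T[:3,:3]=s["tool_rot"];T[:3,3]=s["eef_pos"]
        return c,T@np.array(c["T_tool_cam"])
    return c,np.array(c["world_from_camera"])
def ray(name,u,v,z):
    c,T=pose(name);K,D=KD(c)
    p=cv2.undistortPoints(np.array([[[u,v]]],float),K,D)[0,0]
    d=T[:3,:3]@[p[0],p[1],1];o=T[:3,3]
    return o+d*(z-o[2])/d[2]
def proj(name,P):
    c,T=pose(name);K,D=KD(c);W=np.linalg.inv(T)
    return cv2.projectPoints(np.array(P,float).reshape(-1,1,3),cv2.Rodrigues(W[:3,:3])[0],W[:3,3],K,D)[0][:,0]
def save(name,fn):
    im=viewer.camera(name);cv2.imwrite("pics/"+fn,im[:,:,::-1]);return im
E
python3 - <<'E'
from h import *
s=readout.sense();print(s)
a=save("scene","s0.png");b=save("side","d0.png")
for cam in("scene","side"):
  print(cam,pose(cam)[1].round(3).tolist())
  for t in("wide_roll","dock","stop_unit","clear_tape","small_roll","brown_tape"):
    for m in models.masks_of(t,cam)[:3]:
      r,c=m["position"];ys,xs=np.where(m["mask"]);print(t,round(m["confidence"],2),int(r),int(c),(xs.min(),xs.max(),ys.min(),ys.max()),ray(cam,c,r,.03).round(3))
E
```

```text
{'t': 0.0, 'qpos': array([-1.38321318,  0.33393316,  0.03989387,  1.46628238, -0.01337246,
        1.34332576, -0.05849791]), 'joint_vel': array([-0.00069374,  0.00042056,  0.00113744,  0.00021131,  0.00080501,
       -0.0001489 ,  0.00073496]), 'joint_torque': array([-6.00427866e-04, -6.56357288e+01,  1.33471850e+00, -4.03812325e+01,
       -5.98500436e-02,  4.45544149e-02,  1.39856297e-04]), 'eef_pos': array([0.18378074, 0.62298597, 0.22963975]), 'tool_rot': array([[-9.59150880e-01,  2.82894819e-01, -3.32352146e-04],
       [ 2.82894976e-01,  9.59149472e-01, -1.64991041e-03],
       [-1.47975722e-04, -1.67653378e-03, -9.99998584e-01]]), 'contact_force': array([-0.34596272, -0.00304095,  0.12287994]), 'wrist_torque': array([-0.00330582, -0.04471348, -0.01548505]), 'gripper_force': 0.0, 'gripper_width': 1.0016187066266822}
scene [[0.9, -0.305, 0.31, 0.258], [-0.435, -0.618, 0.655, -0.64], [-0.008, -0.725, -0.689, 0.696], [0.0, 0.0, 0.0, 1.0]]
wide_roll 0.98 153 302 (np.int64(281), np.int64(318), np.int64(136), np.int64(174)) [0.693 0.133 0.03 ]
wide_roll 0.82 231 176 (np.int64(153), 
[... 1072 characters left out ...]
.int64(336), np.int64(233), np.int64(275)) [0.491 0.097 0.03 ]
dock 0.75 189 264 (np.int64(221), np.int64(320), np.int64(139), np.int64(241)) [ 0.569 -0.125  0.03 ]
stop_unit 0.81 133 244 (np.int64(225), np.int64(261), np.int64(116), np.int64(155)) [ 0.574 -0.346  0.03 ]
clear_tape 0.75 238 208 (np.int64(193), np.int64(219), np.int64(229), np.int64(255)) [ 0.738 -0.008  0.03 ]
small_roll 0.67 168 192 (np.int64(179), np.int64(205), np.int64(150), np.int64(182)) [ 0.741 -0.249  0.03 ]
small_roll 0.63 253 316 (np.int64(297), np.int64(336), np.int64(233), np.int64(275)) [0.498 0.097 0.03 ]
brown_tape 0.76 201 204 (np.int64(190), np.int64(217), np.int64(189), np.int64(217)) [ 0.729 -0.126  0.03 ]
```

View pics/s0.png

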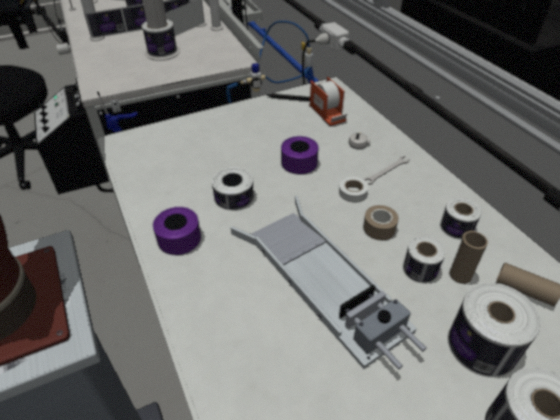

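View pics/d0.png

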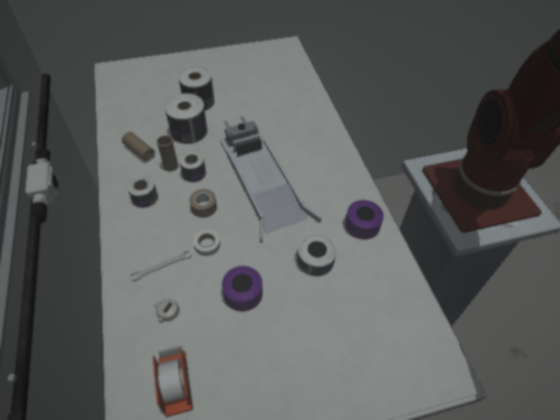

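The wide roll is the white one with the black core: scene (232,188), side (317,253). The purple look-alikes are at scene (177,230) and (300,154). The dock runs from its mouth at scene (275,225) to the stop at (380,325).

Run:
```python
from h import *
a=cv2.imread("pics/s0.png")[160:370,200:440];cv2.imwrite("pics/s0c.png",cv2.resize(a,None,fx=2.85,fy=2.85,interpolation=3)) 
a=cv2.imread("pics/d0.png")[110:280,200:350];cv2.imwrite("pics/d0c.png",cv2.resize(a,None,fx=3.5,fy=3.5,interpolation=3))
```

```text
(no output)
```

View pics/s0c.png

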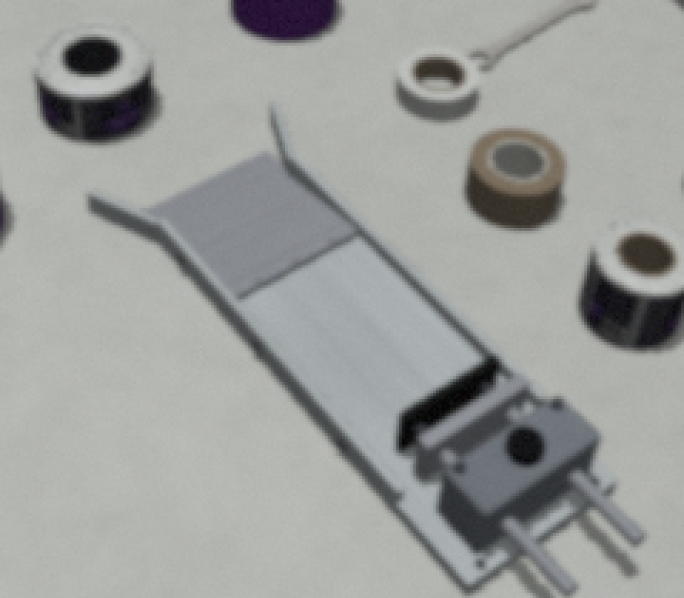

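View pics/d0c.png

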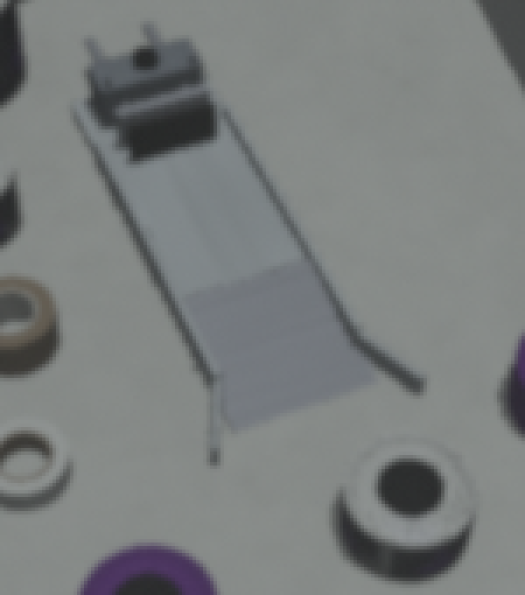

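```bash
cat > fit.py <<'E'
from h import *
from scipy.optimize import least_squares
S=lambda u,v:(200+u/2.85,160+v/2.85)
Q=lambda u,v:(200+u/3.5,110+v/3.5)
sc=[((-115,-59,0),S(150,210)),((-115,59,0),S(268,152)),((0,53.5,19),S(358,234)),((0,-53.5,19),S(240,298)),((-135,-78,22),S(90,195)),((-135,78,22),S(272,105)),((-80,-54,26),S(165,217)),((-80,54,26),S(290,158))]
sd=[((-115,59,0),Q(235,432)),((-115,-59,0),Q(375,380)),((0,53.5,19),Q(183,295)),((0,-53.5,19),Q(305,262)),((-135,78,22),Q(213,457)),((-135,-78,22),Q(420,385)),((-80,54,26),Q(212,378)),((-80,-54,26),Q(352,336))]
def W(p,P):
    c,s=np.cos(p[2]),np.sin(p[2]);P=np.array(P,float)/1000
    return np.c_[p[0]+c*P[:,0]-s*P[:,1],p[1]+s*P[:,0]+c*P[:,1],P[:,2]]
def res(p,L):
    return np.concatenate([(proj(n,W(p,[a for a,_ in l]))-np.array([b for _,b in l])).ravel() for n,l in L])
if __name__=="__main__":
  for L in([("scene",sc)],[("side",sd)],[("scene",sc),("side",sd)]):
    r=least_squares(res,[.53,-.1,-1.3],args=(L,),loss="soft_l1");p=r.x;print(p.round(4))
    print(res(p,L).reshape(-1,2).round(1).tolist())
  R=lambda c,s:ray(c,*s,.053)
  rs=[R("scene",S(92,56)),R("side",Q(411,487))];print("roll",rs)
  c,s=np.cos(p[2]),np.sin(p[2])
  for q in rs+[np.mean(rs,0)]: d=q[:2]-p[:2];print("roll dock",c*d[0]+s*d[1],-s*d[0]+c*d[1])
  for cam,uv in(("scene",S(490,355)),("scene",S(402,412)),("side",Q(123,125)),("side",Q(213,93))):
    q=ray(cam,*uv,.054);d=q[:2]-p[:2];print("pad",cam,c*d[0]+s*d[1],-s*d[0]+c*d[1])
E
python3 fit.py
```

```text
[ 0.5547 -0.135  -1.414 ]
[[-5.1, 2.7], [-0.3, -0.1], [0.5, -1.5], [-2.3, 0.4], [2.3, -1.4], [0.1, 0.3], [0.5, 0.8], [0.3, -0.6]]
[ 0.554  -0.1269 -1.4383]
[[-1.8, 1.3], [0.6, 1.9], [-1.2, 2.3], [1.1, 0.2], [0.2, -2.3], [-1.6, -1.0], [1.4, -0.4], [0.3, -1.0]]
[ 0.5541 -0.1325 -1.427 ]
[[-5.4, 1.4], [-0.3, -0.8], [-0.2, -2.0], [-3.4, -0.7], [2.0, -2.7], [0.3, -0.3], [-0.0, -0.3], [0.1, -1.3], [-1.8, -0.5], [0.2, -0.1], [-1.6, 0.9], [0.5, -1.5], [0.3, -4.0], [-1.9, -3.2], [1.3, -2.0], [-0.1, -2.9]]
roll [array([0.49765977, 0.09138256, 0.053     ]), array([0.49815719, 0.10004156, 0.053     ])]
roll dock -0.2296031737933065 -0.023744817282849752
roll dock -0.2381015847100442 -0.02201197300070009
roll dock -0.23385237925167535 -0.02287839514177492
pad scene 0.14987388352980702 0.03353988291992098
pad scene 0.15140860130658423 -0.036337098197413036
pad side 0.15542810324591086 0.03823011168260516
pad side 0.1620989320968022 -0.04162017561752063
```

```bash
cat >> h.py <<'E'
P=[.554,-.132,-1.427]
def goal(x,y,z,tilt=0.0,dyaw=0.0):
    a=P[2];c,s=np.cos(a),np.sin(a)
    pos=np.array([P[0]+c*x-s*y,P[1]+s*x+c*y,z])
    a+=dyaw;push=np.array([np.cos(a),np.sin(a),0]);X=-push;Z=np.array([0,0,-1.]);Y=np.cross(Z,X)
    R=np.c_[X,Y,Z]@cv2.Rodrigues(np.array([0,-tilt,0.]))[0]
    return pos,R
def inc(*g):
    s=readout.sense();R=s["tool_rot"];pos,Rt=goal(*g)
    return np.r_[R.T@(pos-s["eef_pos"]),cv2.Rodrigues(R.T@Rt)[0][:,0]].round(4).tolist()
def dock(p):
    d=np.array(p)[:2]-P[:2];c,s=np.cos(P[2]),np.sin(P[2]);return np.array([c*d[0]+s*d[1],-s*d[0]+c*d[1]])
def st():
    s=readout.sense();c,sn=np.cos(P[2]),np.sin(P[2]);f=s["contact_force"]
    print("t",round(s["t"],2),"dock",dock(s["eef_pos"]).round(4),"z",s["eef_pos"][2].round(4),"F",np.round([c*f[0]+sn*f[1],-sn*f[0]+c*f[1],f[2]],2),"w",s["gripper_width"])
E
python3 - <<'E'
from h import *
print(viewer.calibration("wrist"))
print(inc(-.24,0,.26),inc(-.32,-.02,.2))
E
```

```text
{'vertical_fov': 66.65656784616814, 'cx': 283.64356111135055, 'cy': 216.41764862144564, 'D': array([-0.0087616,  0.       ,  0.       ,  0.       ,  0.       ]), 'T_tool_cam': array([[-2.51400661e-04, -9.60849913e-01, -2.77069271e-01,
         7.71086534e-02],
       [ 9.99999895e-01, -1.35323915e-04, -4.38066126e-04,
        -2.90782372e-04],
       [ 3.83421701e-04, -2.77069352e-01,  9.60849846e-01,
        -1.54437925e-01],
       [ 0.00000000e+00,  0.00000000e+00,  0.00000000e+00,
         1.00000000e+00]])}
[-0.4685, -0.4018, -0.0294, 0.0, 0.0, 1.1402] [-0.417, -0.3374, 0.0306, 0.0, 0.0, 1.1402]
```

>>> jog_arm --pt "0.056 -0.417 -0.3374 0.03 0 0 1.14" --pt "0.056 -0.417 -0.3374 0.03 0 0 1.14" --pt "0.056 -0.417 -0.3374 0.03 0 0 1.14" --pt "0.056 -0.417 -0.3374 0.03 0 0 1.14" --pt "0.056 -0.417 -0.3374 0.03 0 0 1.14" --pt "0.056 -0.417 -0.3374 0.03 0 0 1.14" --pt "0.056 -0.417 -0.3374 0.03 0 0 1.14" --pt "0.056 -0.417 -0.3374 0.03 0 0 1.14" --pt "0.056 -0.417 -0.3374 0.03 0 0 1.14" --pt "0.056 -0.417 -0.3374 0.03 0 0 1.14" --pt "0.056 -0.417 -0.3374 0.03 0 0 1.14" --pt "0.056 -0.417 -0.3374 0.03 0 0 1.14" --pt "0.056 -0.417 -0.3374 0.03 0 0 1.14" --pt "0.056 -0.417 -0.3374 0.03 0 0 1.14" --pt "0.056 -0.417 -0.3374 0.03 0 0 1.14" --pt "0.056 -0.417 -0.3374 0.03 0 0 1.14" --pt "0.056 -0.417 -0.3374 0.03 0 0 1.14" --pt "0.056 -0.417 -0.3374 0.03 0 0 1.14" --pt "0.056 -0.417 -0.3374 0.03 0 0 1.14" --pt "0.056 -0.417 -0.3374 0.03 0 0 1.14"

```text
t: 2.37
eef_pos: [0.488, 0.1826, 0.2006]
tool_rot: [[-0.145, 0.989, -0.0], [0.989, 0.145, 0.0], [0.0, -0.0, -1.0]]
contact_force: [0.1, 0.4, 0.3]
gripper_width: 0.646
gripper_force: 0.0
```

Run:
```python
from h import *
st();a=save("wrist","w1.png")
for m in models.masks_of("wide_roll","wrist"):
  ys,xs=np.where(m["mask"]);print(m["confidence"],m["position"],xs.min(),xs.max(),ys.min(),ys.max())
for m in models.masks_of("dock","wrist"):
  ys,xs=np.where(m["mask"]);print(m["confidence"],m["position"],xs.min(),xs.max(),ys.min(),ys.max())
K=[(-115,-59,0),(-115,59,0),(0,53.5,19),(0,-53.5,19),(-135,-78,22),(-135,78,22),(-80,-54,26),(-80,54,26)]
from fit import W
print(proj("wrist",W(P,K)).round(0).tolist())
```

```text
t 2.37 dock [-0.3208 -0.0202] z 0.2006 F [-0.41  0.13  0.25] w 0.6457806005031438
0.85 [261.5, 284.8] 239 324 228 320
0.67 [246.0, 457.1] 407 508 217 269
0.65 [283.0, 181.4] 177 186 276 287
0.46 [340.0, 236.8] 231 361 333 345
[[255.0, 347.0], [345.0, 347.0], [338.0, 428.0], [260.0, 428.0], [238.0, 345.0], [364.0, 345.0], [258.0, 384.0], [343.0, 384.0]]
```

View pics/w1.png

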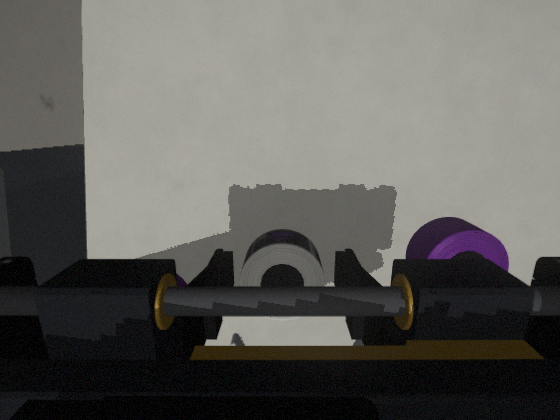

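The roll sits between the fingers in the wrist view, its plug around (283,285). Nearest purple roll is at (457,246), well to the side. Ready to approach behind the roll.

Run:
```python
from h import *
for u in(239,282,324): print(dock(ray("wrist",u,285,.05)))
print(inc(-.315,-.023,.06,.25))
print(inc(-.315,-.023,.022,.25))
```

```text
[-0.23269561 -0.06860273]
[-0.23273511 -0.02300489]
[-0.23274889  0.02153009]
[-0.0053, -0.0029, 0.1406, 0.0, -0.25, 0.0008]
[-0.0053, -0.0029, 0.1786, 0.0, -0.25, 0.0008]
```

>>> jog_arm --pt "0.056 -0.005 -0.003 0.04 0 -0.1 0" --pt "0.056 -0.005 -0.003 0.08 0 -0.2 0" --pt "0.056 -0.005 -0.003 0.12 0 -0.25 0" --pt "0.056 -0.005 -0.003 0.15 0 -0.25 0" --pt "0.056 -0.005 -0.003 0.17 0 -0.25 0" --pt "0.056 -0.005 -0.003 0.1785 0 -0.25 0" --pt "0.056 -0.005 -0.003 0.1785 0 -0.25 0" --pt "0.056 -0.005 -0.003 0.1785 0 -0.25 0"

```text
t: 3.18
eef_pos: [0.4867, 0.1764, 0.0228]
tool_rot: [[-0.138, 0.99, 0.036], [0.959, 0.143, -0.245], [-0.247, 0.001, -0.969]]
contact_force: [-0.3, 0.1, 0.3]
gripper_width: 0.641
gripper_force: 0.0
```

Run:
```python
from h import *
st()
for g in((-.28,-.023,.022,.25),(-.215,0,.022,.25),(-.17,0,.022,.25),(-.16,0,.022,.25)):print(inc(*g))
```

```text
t 3.18 dock [-0.3148 -0.0224] z 0.0228 F [-0.12 -0.32  0.35] w 0.6413322525782682
[-0.0336, -0.0006, 0.0094, 0.0004, 0.0, -0.0004]
[-0.0965, 0.0225, 0.0255, 0.0004, 0.0, -0.0004]
[-0.1401, 0.0225, 0.0367, 0.0004, 0.0, -0.0004]
[-0.1498, 0.0225, 0.0391, 0.0004, 0.0, -0.0004]
```

>>> jog_arm --pt "0.056 -0.012 0 0.003 0 0 0" --pt "0.056 -0.022 0 0.006 0 0 0" --pt "0.056 -0.03 0 0.0085 0 0 0" --pt "0.056 -0.035 0 0.0095 0 0 0" --pt "0.056 -0.04 0.0015 0.011 0 0 0" --pt "0.056 -0.045 0.003 0.0122 0 0 0" --pt "0.056 -0.05 0.005 0.0135 0 0 0" --pt "0.056 -0.055 0.007 0.0147 0 0 0" --pt "0.056 -0.06 0.009 0.016 0 0 0" --pt "0.056 -0.065 0.011 0.0173 0 0 0" --pt "0.056 -0.07 0.013 0.0185 0 0 0" --pt "0.056 -0.075 0.015 0.02 0 0 0" --pt "0.056 -0.08 0.017 0.0212 0 0 0" --pt "0.056 -0.085 0.019 0.0225 0 0 0" --pt "0.056 -0.09 0.021 0.0238 0 0 0" --pt "0.056 -0.095 0.022 0.025 0 0 0" --pt "0.056 -0.1 0.022 0.0263 0 0 0" --pt "0.056 -0.105 0.022 0.0275 0 0 0" --pt "0.056 -0.11 0.022 0.0288 0 0 0" --pt "0.056 -0.11 0.022 0.0288 0 0 0"

```text
t: 4.85
eef_pos: [0.5243, 0.0655, 0.0214]
tool_rot: [[-0.138, 0.99, 0.035], [0.959, 0.142, -0.246], [-0.248, 0.0, -0.969]]
contact_force: [0.8, -0.1, 1.2]
gripper_width: 0.643
gripper_force: 0.9
```

Run:
```python
from h import *
st();a=save("scene","s1.png")
b=save("side","d1.png")
for cam in("scene","side"):
 for m in models.masks_of("wide_roll",cam):
  ys,xs=np.where(m["mask"]);print(cam,m["confidence"],m["position"],dock(ray(cam,m["position"][1],m["position"][0],.03)).round(3))
A=cv2.resize(a[150:280,200:340,::-1],None,fx=3,fy=3,interpolation=3);B=cv2.resize(b[150:280,200:340,::-1],None,fx=2.8,fy=3,interpolation=3)
cv2.imwrite("pics/c1.png",np.hstack([A,B])[:, :800])
```

```text
t 4.85 dock [-0.1997 -0.0011] z 0.0214 F [0.22 0.75 1.18] w 0.6433198461358539
scene 0.94 [207.3, 262.0] [-0.14  -0.005]
scene 0.69 [232.2, 177.3] [-0.175 -0.183]
scene 0.56 [158.1, 301.1] [-0.23   0.162]
scene 0.22 [272.1, 318.7] [ 0.063 -0.012]
side 0.88 [215.7, 362.2] [-0.18  -0.179]
side 0.76 [220.5, 291.5] [-0.124 -0.008]
```

View pics/c1.png

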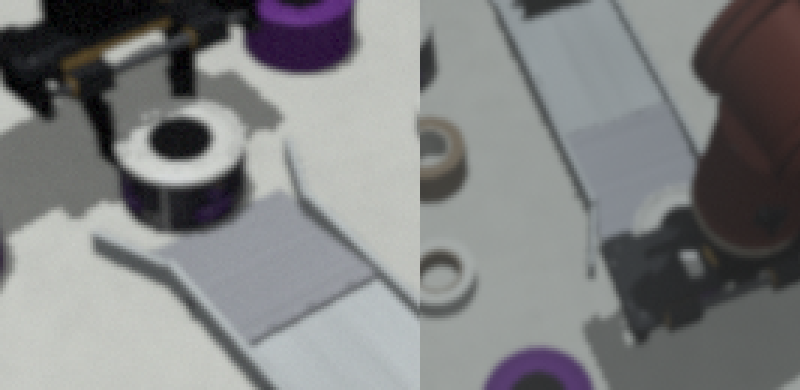

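Scene half: the roll stands upright at the dock mouth, plug at about scene (260,196), fingers cradling it from behind; nothing else moved.

```bash
cat >> h.py <<'E'
def zz(x): return .022+np.clip((x+.011+.115)*.165,0,.016)
def path(x0,x1,step,y=0,n=20,hold=0):
    xs=np.arange(x0+step,x1+1e-6,step)
    for x in xs: print(round(x,4),[round(v,4) for v in inc(x,y,zz(x),.25)[:3]])
E
python3 - <<'E'
from h import *
q=ray("scene",260,195.7,.053)
for p in([.5547,-.135,-1.414],P):
  P[:]=p;print(dock(q))
P[:]=[.554,-.132,-1.427]
path(-.2,-.105,.01); print(inc(-.1,0,zz(-.1),.25))
E
```

```text
[-0.15448056 -0.00036798]
[-0.15448056 -0.00036798]
-0.19 [-0.0108, 0.0013, 0.002]
-0.18 [-0.0205, 0.0013, 0.0044]
-0.17 [-0.0302, 0.0013, 0.0069]
-0.16 [-0.0399, 0.0013, 0.0094]
-0.15 [-0.0496, 0.0013, 0.0119]
-0.14 [-0.0593, 0.0013, 0.0144]
-0.13 [-0.069, 0.0013, 0.0168]
-0.12 [-0.0789, 0.0013, 0.0184]
-0.11 [-0.089, 0.0013, 0.0192]
[-0.0991, 0.0013, 0.0201, -0.0006, 0.0005, 0.0001]
```

>>> jog_arm --pt "0.056 -0.006 0.001 0.001 0 0 0" --pt "0.056 -0.011 0.001 0.002 0 0 0" --pt "0.056 -0.016 0.001 0.003 0 0 0" --pt "0.056 -0.0205 0.001 0.0044 0 0 0" --pt "0.056 -0.025 0.001 0.0057 0 0 0" --pt "0.056 -0.03 0.001 0.0069 0 0 0" --pt "0.056 -0.035 0.001 0.0082 0 0 0" --pt "0.056 -0.04 0.001 0.0094 0 0 0" --pt "0.056 -0.045 0.001 0.0107 0 0 0" --pt "0.056 -0.05 0.001 0.0119 0 0 0" --pt "0.056 -0.0545 0.001 0.0132 0 0 0" --pt "0.056 -0.0595 0.001 0.0144 0 0 0" --pt "0.056 -0.064 0.001 0.0156 0 0 0" --pt "0.056 -0.069 0.001 0.0168 0 0 0" --pt "0.056 -0.074 0.001 0.0177 0 0 0" --pt "0.056 -0.079 0.001 0.0184 0 0 0" --pt "0.056 -0.084 0.001 0.0188 0 0 0" --pt "0.056 -0.089 0.001 0.0192 0 0 0" --pt "0.056 -0.094 0.001 0.0197 0 0 0" --pt "0.056 -0.099 0.001 0.0201 0 0 0"

```text
t: 6.72
eef_pos: [0.5395, -0.0334, 0.0263]
tool_rot: [[-0.139, 0.99, 0.035], [0.959, 0.143, -0.245], [-0.248, -0.0, -0.969]]
contact_force: [-0.5, 2.1, -1.4]
gripper_width: 0.645
gripper_force: 1.3
```

Run:
```python
from h import *
st();a=save("scene","s2.png")
cv2.imwrite("pics/c2.png",cv2.resize(a[170:370,210:430,::-1],None,fx=2.8,fy=2.8,interpolation=3))
path(-.1,.0,.01)
```

```text
t 6.72 dock [-0.0997 -0.0002] z 0.0263 F [-2.18 -0.17 -1.38] w 0.6454455336954773
-0.09 [-0.0086, 0.0002, 0.0008]
-0.08 [-0.0187, 0.0002, 0.0017]
-0.07 [-0.0288, 0.0002, 0.0026]
-0.06 [-0.0389, 0.0003, 0.0035]
-0.05 [-0.049, 0.0003, 0.0044]
-0.04 [-0.0591, 0.0003, 0.0053]
-0.03 [-0.0692, 0.0003, 0.0061]
-0.02 [-0.0789, 0.0003, 0.0085]
-0.01 [-0.0886, 0.0003, 0.0109]
-0.0 [-0.0983, 0.0003, 0.0134]
```

View pics/c2.png

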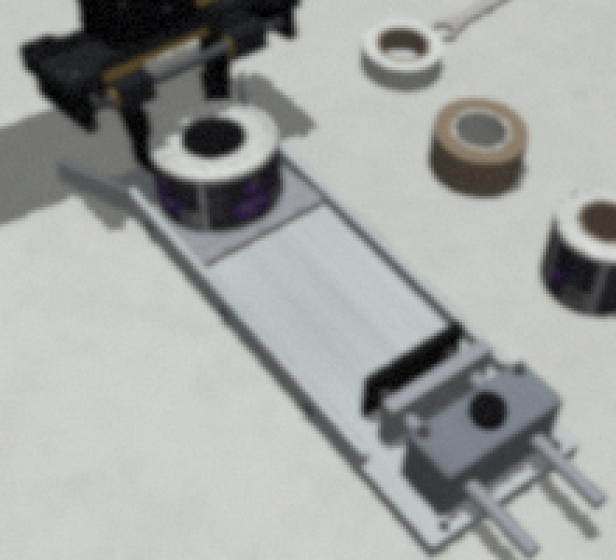

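The roll is on the ramp between the rails (plug at scene ~(286,219)), lateral force is small; continue over the lip.

>>> jog_arm --pt "0.056 -0.004 0 0.0004 0 0 0" --pt "0.056 -0.0086 0 0.0008 0 0 0" --pt "0.056 -0.0136 0 0.0012 0 0 0" --pt "0.056 -0.0187 0 0.0017 0 0 0" --pt "0.056 -0.0237 0 0.0021 0 0 0" --pt "0.056 -0.0288 0 0.0026 0 0 0" --pt "0.056 -0.0338 0 0.003 0 0 0" --pt "0.056 -0.0389 0 0.0035 0 0 0" --pt "0.056 -0.044 0 0.004 0 0 0" --pt "0.056 -0.049 0 0.0044 0 0 0" --pt "0.056 -0.054 0 0.0048 0 0 0" --pt "0.056 -0.059 0 0.0053 0 0 0" --pt "0.056 -0.064 0 0.0057 0 0 0" --pt "0.056 -0.069 0 0.0061 0 0 0" --pt "0.056 -0.074 0 0.0073 0 0 0" --pt "0.056 -0.079 0 0.0085 0 0 0" --pt "0.056 -0.0835 0 0.0097 0 0 0" --pt "0.056 -0.0885 0 0.0109 0 0 0" --pt "0.056 -0.0935 0 0.0122 0 0 0" --pt "0.056 -0.0983 0 0.0134 0 0 0"

```text
t: 8.43
eef_pos: [0.5538, -0.1308, 0.0376]
tool_rot: [[-0.139, 0.99, 0.035], [0.959, 0.143, -0.245], [-0.248, -0.0, -0.969]]
contact_force: [-0.1, 1.4, -1.2]
gripper_width: 0.645
gripper_force: 0.8
```

Run:
```python
from h import *
st();a=save("scene","s3.png")
cv2.imwrite("pics/c3.png",cv2.resize(a[170:370,210:430,::-1],None,fx=2.8,fy=2.8,interpolation=3))
path(0,.07,.01)
```

```text
t 8.43 dock [-0.0012 -0.0001] z 0.0376 F [-1.41  0.12 -1.19] w 0.6451492481769078
0.01 [-0.0098, 0.0002, 0.0023]
0.02 [-0.0195, 0.0002, 0.0048]
0.03 [-0.0292, 0.0002, 0.0073]
0.04 [-0.0388, 0.0002, 0.0098]
0.05 [-0.0485, 0.0002, 0.0123]
0.06 [-0.0582, 0.0003, 0.0147]
0.07 [-0.0679, 0.0003, 0.0172]
```

View pics/c3.png

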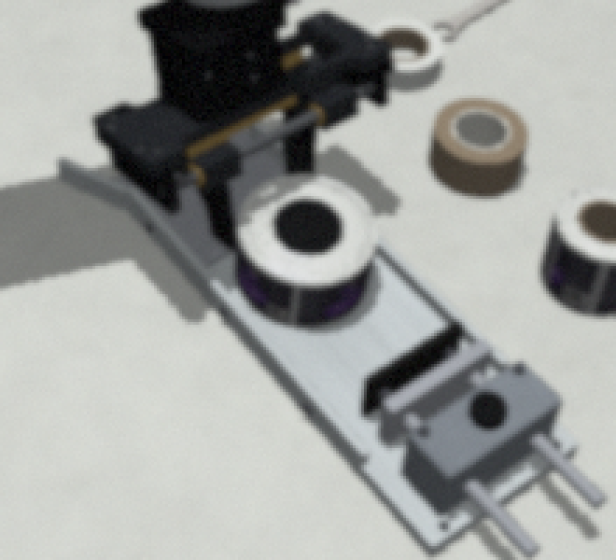

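The roll is over the lip and on the bed (plug at scene ~(320,250)), with a clear gap of some 50 mm to the pad.

>>> jog_arm --pt "0.056 -0.004 0 0.001 0 0 0" --pt "0.056 -0.008 0 0.002 0 0 0" --pt "0.056 -0.012 0 0.003 0 0 0" --pt "0.056 -0.016 0 0.004 0 0 0" --pt "0.056 -0.02 0 0.005 0 0 0" --pt "0.056 -0.024 0 0.006 0 0 0" --pt "0.056 -0.028 0 0.007 0 0 0" --pt "0.056 -0.031 0 0.0078 0 0 0" --pt "0.056 -0.034 0 0.0085 0 0 0" --pt "0.056 -0.036 0 0.009 0 0 0" --pt "0.056 -0.038 0 0.0095 0 0 0"

```text
t: 9.4
eef_pos: [0.5594, -0.1691, 0.0379]
tool_rot: [[-0.139, 0.99, 0.035], [0.959, 0.143, -0.245], [-0.247, -0.0, -0.969]]
contact_force: [-0.1, 1.4, -0.4]
gripper_width: 0.647
gripper_force: 0.7
```

Run:
```python
from h import *
st();save("scene","s4.png")
for m in models.masks_of("wide_roll","scene")[:3]:print(m["confidence"],m["position"],dock(ray("scene",m["position"][1],m["position"][0],.045)).round(3))
```

```text
t 9.4 dock [0.0375 0.    ] z 0.0379 F [-1.4   0.12 -0.41] w 0.6467153452793747
0.85 [276.6, 332.6] [ 0.094 -0.006]
0.56 [230.5, 176.8] [-0.166 -0.186]
0.26 [218.7, 381.4] [0.036 0.165]
```

>>> jog_arm --pt "0.056 -0.0015 0 0.0004 0 0 0" --pt "0.056 -0.003 0 0.0008 0 0 0" --pt "0.056 -0.0045 0 0.0011 0 0 0" --pt "0.056 -0.006 0 0.0015 0 0 0" --pt "0.056 -0.0075 0 0.0019 0 0 0" --pt "0.056 -0.009 0 0.0023 0 0 0"

```text
t: 10.0
eef_pos: [0.5608, -0.1782, 0.0379]
tool_rot: [[-0.139, 0.99, 0.035], [0.959, 0.143, -0.245], [-0.247, -0.0, -0.969]]
contact_force: [0.1, 1.6, -0.4]
gripper_width: 0.643
gripper_force: 0.8
```

>>> jog_arm --pt "0.056 -0.001 0 0.0003 0 0 0" --pt "0.056 -0.002 0 0.0005 0 0 0" --pt "0.056 -0.003 0 0.0008 0 0 0" --pt "0.056 -0.004 0 0.001 0 0 0"

```text
t: 10.33
eef_pos: [0.5614, -0.1823, 0.0379]
tool_rot: [[-0.139, 0.99, 0.035], [0.959, 0.144, -0.245], [-0.247, -0.0, -0.969]]
contact_force: [0.2, 2.4, -0.4]
gripper_width: 0.647
gripper_force: 0.8
```

>>> jog_arm --pt "0.056 -0.0005 0 0.0001 0 0 0" --pt "0.056 -0.001 0 0.0003 0 0 0" --pt "0.056 -0.0015 0 0.0004 0 0 0" --pt "0.056 -0.0015 0 0.0004 0 0 0"

```text
t: 10.67
eef_pos: [0.5616, -0.1838, 0.038]
tool_rot: [[-0.139, 0.99, 0.036], [0.959, 0.143, -0.245], [-0.248, 0.0, -0.969]]
contact_force: [-0.9, 1.3, -0.3]
gripper_width: 0.643
gripper_force: 0.7
```

>>> jog_arm --pt "0.056 -0.0007 0 0.0002 0 0 0" --pt "0.056 -0.0014 0 0.0004 0 0 0" --pt "0.056 -0.0021 0 0.0005 0 0 0" --pt "0.056 -0.0028 0 0.0007 0 0 0"

```text
t: 11.0
eef_pos: [0.562, -0.1867, 0.0379]
tool_rot: [[-0.139, 0.99, 0.035], [0.959, 0.143, -0.245], [-0.247, -0.0, -0.969]]
contact_force: [-0.6, 0.7, 0.2]
gripper_width: 0.646
gripper_force: 0.8
```

>>> jog_arm --pt "0.056 -0.001 0 0.0002 0 0 0" --pt "0.056 -0.002 0 0.0005 0 0 0" --pt "0.056 -0.003 0 0.0007 0 0 0"

```text
t: 11.25
eef_pos: [0.5624, -0.1898, 0.038]
tool_rot: [[-0.139, 0.99, 0.035], [0.959, 0.143, -0.245], [-0.247, -0.0, -0.969]]
contact_force: [-0.6, 2.1, -0.9]
gripper_width: 0.643
gripper_force: 0.8
```

>>> jog_arm --pt "0.056 -0.0007 0 0.0002 0 0 0" --pt "0.056 -0.0014 0 0.0004 0 0 0" --pt "0.056 -0.002 0 0.0005 0 0 0"

```text
t: 11.5
eef_pos: [0.5627, -0.1914, 0.0379]
tool_rot: [[-0.139, 0.99, 0.035], [0.959, 0.144, -0.244], [-0.247, -0.0, -0.969]]
contact_force: [0.1, 4.3, 0.1]
gripper_width: 0.643
gripper_force: 1.6
```

>>> jog_arm --pt "0.056 -0.0005 0 0.0001 0 0 0" --pt "0.056 -0.001 0 0.0003 0 0 0" --pt "0.056 -0.001 0 0.0003 0 0 0"

```text
t: 11.75
eef_pos: [0.5629, -0.1922, 0.0379]
tool_rot: [[-0.139, 0.99, 0.035], [0.959, 0.144, -0.244], [-0.247, -0.0, -0.969]]
contact_force: [-0.8, 5.5, 0.4]
gripper_width: 0.644
gripper_force: 2.2
```

>>> jog_arm --pt "0.056 -0.0005 0 0.0001 0 0 0" --pt "0.056 -0.001 0 0.0003 0 0 0" --pt "0.056 -0.0015 0 0.0004 0 0 0" --pt "0.056 -0.0015 0 0.0004 0 0 0"

```text
t: 12.08
eef_pos: [0.5631, -0.1933, 0.0378]
tool_rot: [[-0.14, 0.99, 0.035], [0.959, 0.144, -0.244], [-0.246, -0.0, -0.969]]
contact_force: [-1.8, 6.9, 1.0]
gripper_width: 0.644
gripper_force: 3.1
```

>>> jog_arm --pt "0.056 -0.0005 0 0.0001 0 0 0" --pt "0.056 -0.001 0 0.0003 0 0 0" --pt "0.056 -0.001 0 0.0003 0 0 0" --pt "0.056 -0.001 0 0.0003 0 0 0"

```text
t: 12.42
eef_pos: [0.5632, -0.1939, 0.0377]
tool_rot: [[-0.14, 0.99, 0.035], [0.959, 0.144, -0.243], [-0.246, -0.0, -0.969]]
contact_force: [-2.2, 8.2, 1.5]
gripper_width: 0.643
gripper_force: 3.9
```

>>> jog_arm --pt "0.056 0 0 0 0 0 0" --pt "0.056 0 0 0 0 0 0" --pt "0.056 0 0 0 0 0 0" --pt "0.056 0 0 0 0 0 0" --pt "0.056 0 0 0 0 0 0" --pt "0.056 0 0 0 0 0 0" --pt "0.056 0 0 0 0 0 0" --pt "0.056 0 0 0 0 0 0" --pt "0.056 0 0 0 0 0 0" --pt "0.056 0 0 0 0 0 0" --pt "0.056 0 0 0 0 0 0" --pt "0.056 0 0 0 0 0 0" --pt "0.056 0 0 0 0 0 0" --pt "0.056 0 0 0 0 0 0" --pt "0.056 0 0 0 0 0 0"

```text
t: 13.67
eef_pos: [0.5631, -0.194, 0.0377]
tool_rot: [[-0.14, 0.99, 0.035], [0.959, 0.144, -0.243], [-0.246, -0.001, -0.969]]
contact_force: [-2.3, 7.9, 2.5]
gripper_width: 0.639
gripper_force: 3.9
```

Run:
```python
from h import *
st()
a=save("scene","s5.png");b=save("side","d5.png")
cv2.imwrite("pics/c5.png",np.hstack([cv2.resize(a[200:370,270:430,::-1],None,fx=2.5,fy=2.5,interpolation=3),cv2.resize(b[100:270,180:340,::-1],None,fx=2.5,fy=2.5,interpolation=3)]))
```

```text
t 13.67 dock [0.0626 0.0002] z 0.0377 F [-8.18 -1.19  2.52] w 0.6393279370616816
```

View pics/c5.png

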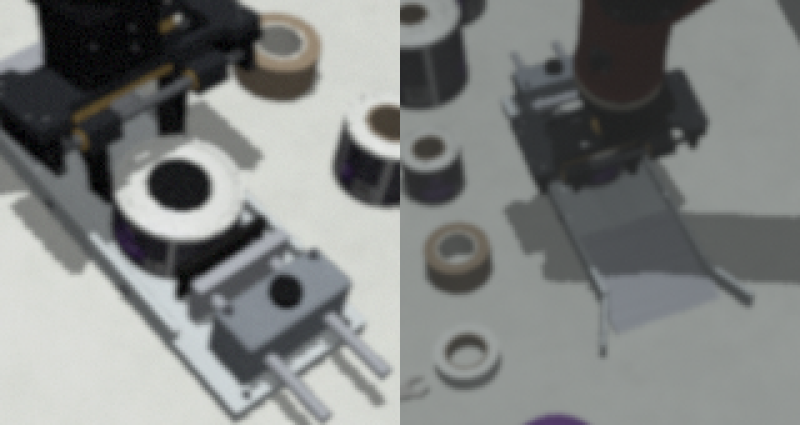

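The roll stands flat against the pad with the pad partly compressed, bystanders in place. Releasing slowly.

>>> jog_arm --pt "0.056 0.0004 0 -0.0001 0 0 0" --pt "0.056 0.0008 0 -0.0002 0 0 0" --pt "0.056 0.0012 0 -0.0003 0 0 0" --pt "0.056 0.0016 0 -0.0004 0 0 0" --pt "0.056 0.002 0 -0.0005 0 0 0" --pt "0.056 0.0024 0 -0.0006 0 0 0" --pt "0.056 0.0028 0 -0.0007 0 0 0" --pt "0.056 0.0033 0 -0.0008 0 0 0" --pt "0.056 0.0038 0 -0.0009 0 0 0" --pt "0.056 0.0045 0 -0.0011 0 0 0" --pt "0.056 0.0055 0 -0.0014 0 0 0" --pt "0.056 0.007 0 -0.0018 0 0 0" --pt "0.056 0.01 0 -0.0025 0 0 0" --pt "0.056 0.015 0 -0.0038 0 0 0" --pt "0.056 0.02 0 -0.005 0 0 0" --pt "0.056 0.025 0 -0.0063 0 0 0" --pt "0.056 0.03 0 -0.0075 0 0 0" --pt "0.056 0.035 0 -0.009 0 0 0" --pt "0.056 0.035 0 -0.009 0 0 0"

```text
t: 15.35
eef_pos: [0.5582, -0.1579, 0.0379]
tool_rot: [[-0.141, 0.989, 0.036], [0.959, 0.145, -0.244], [-0.247, -0.0, -0.969]]
contact_force: [0.1, 0.2, -0.4]
gripper_width: 0.646
gripper_force: 0.0
```

Run:
```python
from h import *
st()
a=save("scene","s6.png")
cv2.imwrite("pics/c6.png",cv2.resize(a[200:370,270:430,::-1],None,fx=3.5,fy=3.5,interpolation=3))
```

```text
t 15.35 dock [0.0262 0.0004] z 0.0379 F [-0.17  0.13 -0.43] w 0.6459323510032026
```

View pics/c6.png

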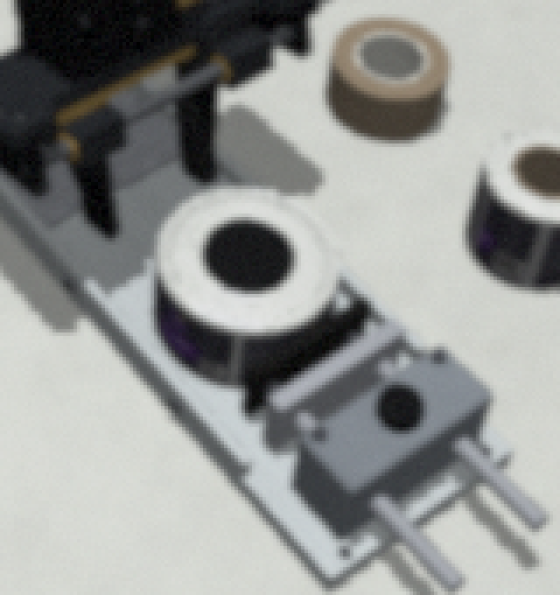

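The roll is flat on the bed, plug at scene ~(341,273), still touching the pad, and the gripper is clear of it. I'm handing the job in.

```bash
python3 -c "
from bench import job
print(job.hand_in())"
```

```text
the job is handed in; nothing more can be done
None
```

The wide roll went up the ramp and over the lip, was held against the pad at about 8 N (measured at the wrist) for over a second, and was let go flat on the bed, touching the pad in the last picture; I handed the job in at about 15 s, and no verdict came back.

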